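Stack washed serving boards crosswise to dry

ROBOT

A 6-joint arm with a two-finger parallel gripper is mounted at the origin on the work surface. World frame = base frame: x ahead of the robot, y to its left, z up, the work surface at z = 0. Lengths are in mm, angles in rad, forces in N, time in s.
With the tool pointing down it reaches from about 350 to 775 mm from the base axis. Payload 7.3 kg.
Tool frame: the origin (TCP) lies at the very end of the fingers, on their centre line; the grasp point (between the pads) lies 19 mm behind it; z points along the fingers, x is the direction in which the jaws open and shut, and the axes are right-handed (so a half turn about z gives the same grasp; the last joint's range is limited). The gripper opens to 92 mm and grips with 3 to 60 N. Pads are 19 mm wide; open, the fingers measure 130 mm over their backs; the gripper's body (75 mm by 190 mm) begins 47 mm behind the grasp point.
Start: joints at [1.032, 0.342, 1.524, -0, 1.275, -0.146], TCP at [200.945, 485.042, 226.741] pointing down, gripper open.
Joint ranges: [-2.53, 2.53], [-0.77, 2.02], [0.04, 2.7], [-1, 4.14], [0.28, 2.66], [-3.11, 3.11]. Speed limits (rad/s): [2.57, 2.57, 3.14, 3.14, 3.14, 3.14].

INTERFACE

Orientations are given as [roll, pitch, yaw] about the fixed x, y, z axes, in that order (R = Rz(yaw) Ry(pitch) Rx(roll)).
In Python, from plant import bot gives the robot as it stands.
- The arm moves only by the shell command python3 -m inch 'ROWS'. ROWS is JSON, a list that holds one entry, the list of rows, each a list of 7 numbers: the shift along the tool's x, y, z in m, then the turn, a rotation vector about the tool's x, y, z in degrees, then the finger opening in m, from 0 to 0.0918. In form: [[[dx, dy, dz, ax, ay, az, hand], ...]]. A call has 1 to 12 rows; each row shifts and turns the commanded pose from where the row before left it, along the tool's axes as they then stand; what a row does not reach is not made up. A row lasts 1/10 s, in which the tool goes at most 50 mm and 8.59 degrees, less where a joint would pass 70% of its speed; a pose out of reach is approached as far as the arm can. A call is refused whole if a number of a shift passes 0.05 or a number of a turn 8.59, either way. A call with a gripper value outside its range is refused whole. The fingers move at their own pace and stop on an object; the grip force is fixed at half the most. Time passes only in rows, so rows that do not move let the fingers close. It gives the time, the measured TCP pose, the force and the opening at its end, in the units of the state.
- bot.get_obs(): the state, without advancing time (a new reading comes with each control period).
- bot.capture(name): name is "scene" or "top"; returns a dict with "pixels" (420x560x3 uint8, blue, green, red), "camera_matrix" (3x3 intrinsics, pixels), "dist" ([k1, k2, p1, p2, k3] as OpenCV has them; the pictures are not rectified), "view" (4x4, takes a point from world to camera coordinates). Camera axes: x right, y down, z forward; pixel columns grow to the right and rows downward; lengths in mm; the calibration is good to about 2 mm. A picture is of the moment at which its call begins. There is no depth.
- bot.close_job(): hands the job in, once; it reports no verdict.
The state is a dict: "time": time; "joint_positions": joint angles; "dq": joint speeds; "tau": joint torques, N m; "tool_pos": TCP position; "tcp_rot": TCP orientation; "contact_force": force on the tool from outside, world axes, zero at the start; "moment": the same for the moment, N m; "grip_width": finger opening in mm.
Only numpy, scipy, OpenCV 4.12 (cv2) and the standard library are available. Lean on these libraries where they do the work, as an engineer would, in place of code of your own. Each camera call takes 0.05 s, during which the arm holds its last target. There are 200 camera calls.

TASK

The narrow wooden serving boards have been washed and must dry on the slatted trivet, stacked crosswise so that air gets between them. First slide the crooked board on the trivet, without lifting it, towards the straight one until the two lie parallel and side by side, 10 cm apart from centre line to centre line; leave the straight one where it is. Then take the two loose boards from the table and set them down (do not drop them) flat and square across both of these, one near each end of the lower boards, and leave everything else on the table alone.

Things in the scene. Friction and masses are not known exactly. Their poses are not given: they have to be found in the camera images.
- trivet: Dark wooden slatted trivet, fixed to the table. Five slats 260 mm long run along its x, each 22 mm wide and 10 mm thick, 40 mm apart centre to centre (182 mm over all in y), on two cross bars; the slats' tops are 20 mm above the table. Origin: centre of its underside on the table, z up.
- base_straight: The straight board, already lying on the trivet crosswise to its slats, about 60 mm from the trivet's middle towards one end (either end). Plain beech, 34 mm wide (x), 160 mm long (y), 18 mm thick (z), about 70 g; same as the other three boards. Origin: centre of its underside; z up.
- base_crooked: The crooked board, lying on the trivet's other half, too far from the straight board and 10 to 28 degrees askew. Plain beech, 34 mm wide (x), 160 mm long (y), 18 mm thick (z), about 70 g; same as the other three boards. Origin: centre of its underside; z up.
- loose_1: Loose board lying on the table to the left of the trivet (+y). Plain beech, 34 mm wide (x), 160 mm long (y), 18 mm thick (z), about 70 g; same as the other three boards. Origin: centre of its underside; z up.
- loose_2: The other loose board lying on the table to the left of the trivet. Plain beech, 34 mm wide (x), 160 mm long (y), 18 mm thick (z), about 70 g; same as the other three boards. Origin: centre of its underside; z up.
- mug: White mug, 72 mm across, 75 mm high, handle at its +y; bystander. Origin: centre of its underside.
- salt: Small white salt shaker with steel cap, 36 mm across, 65 mm high, standing between the trivet and the loose boards; bystander. Origin: centre of its underside.
- jar: Amber glass jar with white cap, 72 mm across, 100 mm high; bystander. Origin: centre of its underside.
- spoon: Spoon, 170 mm long along its x, lying on the table; bystander. Origin: its middle, at the underside.
- bottle_1: Clear water bottle with blue cap, 72 mm across, 230 mm high; bystander. Origin: centre of its underside.
- bottle_2: Second water bottle like the first; bystander. Origin: centre of its underside.
- carton: Yellow drink carton, 60 x 90 mm, 150 mm high; bystander. Origin: centre of its underside.
- bowl: Blue bowl, 130 mm across, 50 mm high; bystander. Origin: centre of its underside.
Mind the look-alikes: they are no part of the job. Leave any pink or yellow look-alike of the base_crooked alone.

How it is judged:
By the outcome, as a careful person would: the job done as asked, in the order asked, and still so for the second after the job is handed in, with the robot touching nothing.
It also fails if it takes over 61 s, if anything falls off the work surface, if the arm or the gripper's body presses on something with over 40 N, if the wrist force passes 120 N, or if a joint passes its speed limit or range.

## Working session

There is one attempt and no reset: what is moved stays moved. The work goes in short steps, Python scripts to look and compute and a shell command to move; the robot and the scene stay as the last step left them, time stands still between calls to the robot, and variables do not carry over. Pictures are saved under pics/ and viewed, about 8 in all and at most 12, crops included, and the job is handed in when it is done.

```bash
mkdir -p pics; python3 - <<'E'
from plant import bot
import cv2
o=bot.get_obs();print(o)
for n in("scene","top"):
    c=bot.capture(n);cv2.imwrite(f"pics/{n}0.png",c["pixels"]);print(n,c["camera_matrix"],c["dist"],c["view"])
E
```

```text
{'time': 0.0, 'joint_positions': array([ 1.03197696e+00,  3.42744136e-01,  1.52506055e+00,  2.19968343e-05,
        1.27538142e+00, -1.46034623e-01]), 'dq': array([ 2.39845642e-03, -1.37944516e-04, -6.12374557e-04, -7.64984781e-04,
        5.72021795e-05,  1.97760955e-03]), 'tau': array([ 4.27217556e-04, -4.31250143e+01, -2.44222766e+01,  7.18495063e-02,
        5.58418385e-02, -1.23923642e-04]), 'tool_pos': array([200.72171975, 484.65802348, 226.0186568 ]), 'tcp_rot': array([-3.14133997e+00,  1.57342861e-03,  1.17800536e+00]), 'contact_force': array([-0.57368755,  0.04798465,  0.56500287]), 'moment': array([-0.02763241, -0.07698396,  0.02208166]), 'grip_width': 91.69651418482177}
scene [[419.86819996   0.         283.63423031]
 [  0.         419.86819996 212.8701378 ]
 [  0.           0.           1.        ]] [0.00944571 0.         0.         0.         0.        ] [[-2.48362702e-01  9.68665912e-01 -1.52303485e-03  2.20260674e+02]
 [ 5.50923126e-01  1.39961259e-01 -8.22736018e-01 -2.55875297e+02]
 [-7.96743169e-01 -2.05176015e-01 -5.68421609e-01  1.63502695e+03]
 [ 0.00000000e+00  0.00000000e+00  0.00000000e+00  1.00000000e+00]]
top [[429.19409527   0.         286.94291864]
 [  0.         429.19409527 208.58845431]
 [  0.           0.           1.        ]] [-0.12837738  0.          0.          0.          0.        ] [[ 3.06349580e-03 -9.99989627e-01 -3.37059854e-03 -8.52262573e+01]
 [-9.86602527e-01 -2.47265386e-03 -1.63123696e-01  5.48357403e+02]
 [ 1.63113669e-01  3.82516980e-03 -9.86599868e-01  1.42084003e+03]
 [ 0.00000000e+00  0.00000000e+00  0.00000000e+00  1.00000000e+00]]
```

View pics/top0.png

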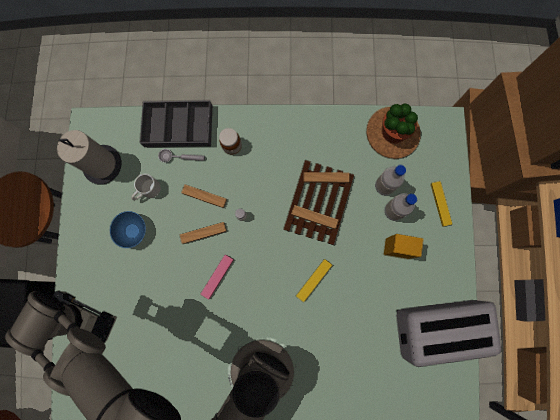

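View pics/scene0.png

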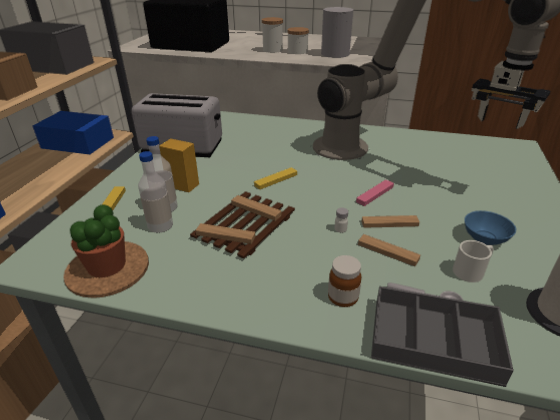

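Top image: the boards on the trivet are at (327,178) and (314,217), and the loose boards are at (204,196) and (203,233). The look-alikes are pink (218,277) and yellow (315,281) and (441,203). The salt is at (240,214). I'll crop closer to check which is which.

```bash
cat > h.py <<'E'
import numpy as np,cv2
from plant import bot
def shot(n="top"): return bot.capture(n)
def p2w(c,uv,z):
    n=cv2.undistortPoints(np.float64(uv).reshape(-1,1,2),np.array(c["camera_matrix"]),np.array(c["dist"]))[:,0]
    V=np.array(c["view"]);R=V[:3,:3];C=-R.T@V[:3,3]
    d=np.c_[n,np.ones(len(n))]@R
    return (C+d*((z-C[2])/d[:,2])[:,None])[:,:2]
def crop(c,name,x0,y0,w,h,k): cv2.imwrite(f"pics/{name}.png",cv2.resize(c["pixels"][y0:y0+h,x0:x0+w],None,fx=k,fy=k,interpolation=cv2.INTER_CUBIC))
def boards(c,z,roi,lo=(5,60,90),hi=(22,200,255),amin=150):
    "min-area rects of beech blobs, on the top plane z: centre, axis angle deg, sizes"
    x0,y0,w,h=roi
    hsv=cv2.cvtColor(c["pixels"][y0:y0+h,x0:x0+w],cv2.COLOR_BGR2HSV)
    m=cv2.inRange(hsv,lo,hi)
    for k in cv2.findContours(m,cv2.RETR_EXTERNAL,cv2.CHAIN_APPROX_NONE)[0]:
        if cv2.contourArea(k)<amin: continue
        px=k[:,0]+[x0,y0]
        W=p2w(c,px,z).astype(np.float32)
        (cx,cy),s,a=cv2.minAreaRect(W); b=cv2.boxPoints(((cx,cy),s,a))
        e=max(b[1]-b[0],b[2]-b[1],key=np.linalg.norm)
        print("px",px.mean(0).round(),"c",round(cx,1),round(cy,1),"long axis deg",round(np.degrees(np.arctan2(e[1],e[0]))%180,1),"size",np.round(s,1))
E
python3 - <<'E'
from h import *
c=shot();crop(c,"c1",170,150,200,110,4)
boards(c,38,(280,150,80,100));boards(c,18,(170,170,65,90))
hsv=cv2.cvtColor(c["pixels"],cv2.COLOR_BGR2HSV);print(hsv[178,327],hsv[217,314],hsv[196,204],hsv[233,203],hsv[203,320])
E
```

```text
px [314. 216.] c 523.8 -177.8 long axis deg 71.5 size [159.   32.9]
px [326. 176.] c 663.3 -221.2 long axis deg 90.2 size [ 32.2 157.4]
px [202. 232.] c 469.0 210.2 long axis deg 106.6 size [ 33.2 159.8]
px [203. 195.] c 600.0 210.8 long axis deg 71.3 size [160.1  34.1]
[ 15 136 144] [ 14 132 154] [ 14 135 151] [ 14 132 159] [  8 187  49]
```

View pics/c1.png

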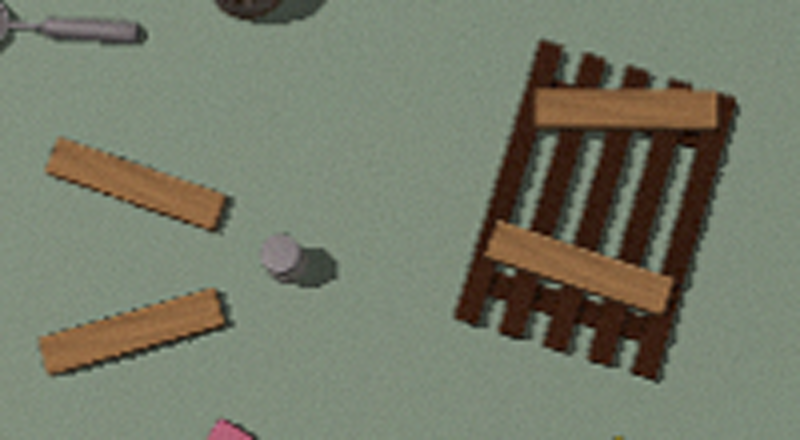

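The trivet slats run about −16° from x. So the near board (314,217), axis 71.5°, is the straight one, and the far board (326,176), axis 90°, is the crooked one. The fitted sizes match 160x34. Next I'll check the clearances and work out the first move.

```bash
cat >> h.py <<'E'
def go(x,y,z,yaw):
    "turn (deg about tool z) to do, and shift in tool axes (m) as they stand now, and after the turn"
    o=bot.get_obs();p=np.array(o["tool_pos"]);w=np.degrees(o["tcp_rot"][2])
    t=-((yaw-w+180)%360-180);d=np.array([x,y,z])-p
    f=lambda a:np.round([d[0]*np.cos(a)+d[1]*np.sin(a),d[0]*np.sin(a)-d[1]*np.cos(a),-d[2]],1)
    print("t",round(o["time"],2),"pos",p.round(1),"yaw",round(w,2),"| turn",round(t,2),"shift now",f(np.radians(w)),"after turn",f(np.radians(yaw)))
E
python3 - <<'E'
from h import *
c=shot()
T=p2w(c,[[170+u/4,150+v/4] for u,v in[(548,42),(736,100),(660,380),(460,318)]],20)
print(T.round(),T.mean(0).round(1),[np.degrees(np.arctan2(*(a-b)[::-1])).round(1) for a,b in((T[0],T[3]),(T[1],T[2]))])
for n,uv,z in(("b1cap",(400,171),230),("b2cap",(411,200),230),("carton top",(404,242),150),("salt",(240,213),65),("jar",(229,134),100),("mug",(145,183),75)):print(n,p2w(c,[uv],z).round())
go(663.3,-221.2,150,0.2)
E
```

```text
[[ 726. -154.]
 [ 674. -320.]
 [ 426. -249.]
 [ 480.  -77.]] [ 576.3 -200.1] [np.float64(-17.4), np.float64(-16.0)]
b1cap [[ 635. -429.]]
b2cap [[ 545. -459.]]
carton top [[ 425. -454.]]
salt [[530.  74.]]
jar [[796. 114.]]
mug [[631. 404.]]
t 0.2 pos [200.8 484.8 226.3] yaw 67.5 | turn 67.3 shift now [-475.3  697.5   76.3] after turn [460.  707.7  76.3]
```

```bash
python3 -m inch '[[[-0.028,0.041,0,0,0,0,0.09],[-0.028,0.041,0,0,0,0,0.09],[-0.028,0.041,0,0,0,0,0.09],[-0.028,0.041,0,0,0,0,0.09],[-0.028,0.041,0,0,0,0,0.09],[-0.028,0.041,0,0,0,0,0.09],[-0.028,0.041,0,0,0,0,0.09],[-0.028,0.041,0,0,0,0,0.09],[-0.028,0.041,0,0,0,0,0.09],[-0.028,0.041,0,0,0,0,0.09],[-0.028,0.041,0,0,0,0,0.09],[-0.028,0.041,0,0,0,0,0.09]]]'; python3 -c "
from h import *
go(663.3,-221.2,120,0.2)"
```

```text
time: 1.4
tool_pos: [527.6, -15.7, 226.6]
tcp_rot: [-3.141, -0.0, 1.178]
contact_force: [0.3, 0.2, -0.2]
grip_width: 90.1
t 1.4 pos [527.6 -15.7 226.6] yaw 67.48 | turn 67.28 shift now [-137.9  204.1  106.6] after turn [135.  206.  106.6]
```

```bash
python3 -m inch '[[[0,0,0,0,0,8.41,0.09],[0,0,0,0,0,8.41,0.09],[0,0,0,0,0,8.41,0.09],[0,0,0,0,0,8.41,0.09],[0,0,0,0,0,8.41,0.09],[0,0,0,0,0,8.41,0.09],[0,0,0,0,0,8.41,0.09],[0,0,0,0,0,8.41,0.09],[0.027,0.041,0.005,0,0,0,0.09],[0.027,0.041,0.005,0,0,0,0.09],[0.027,0.041,0.005,0,0,0,0.09],[0.027,0.041,0.005,0,0,0,0.09]]]'; python3 -c "
from h import *
go(663.3,-221.2,24,0.2)"
```

```text
time: 2.6
tool_pos: [636.2, -178.8, 206.3]
tcp_rot: [-3.141, 0.0, 0.004]
contact_force: [1.0, 0.5, 0.6]
grip_width: 90.0
t 2.6 pos [ 636.2 -178.8  206.3] yaw 0.23 | turn 0.03 shift now [ 26.9  42.5 182.3] after turn [ 26.9  42.5 182.3]
```

```bash
python3 -m inch '[[[0.027,0.0415,0,0,0,0,0.06],[0,0,0.045,0,0,0,0.06],[0,0,0.045,0,0,0,0.06],[0,0,0.04,0,0,0,0.06],[0,0,0.03,0,0,0,0.06],[0,0,0.02,0,0,0,0.06],[0,0,0,0,0,0,0.06]]]'; python3 -c "
from h import *
go(663.3,-221.2,24,0.2)
c=shot();crop(c,'c2',270,130,110,110,5);c=shot('scene');crop(c,'s2',180,150,140,110,5)"
```

```text
time: 3.3
tool_pos: [660.9, -218.0, 23.1]
tcp_rot: [-3.139, 0.005, 0.004]
contact_force: [-0.3, -0.2, -0.7]
grip_width: 59.8
t 3.3 pos [ 660.9 -218.    23.1] yaw 0.21 | turn 0.01 shift now [ 2.3  3.3 -0.9] after turn [ 2.3  3.3 -0.9]
```

View pics/s2.png

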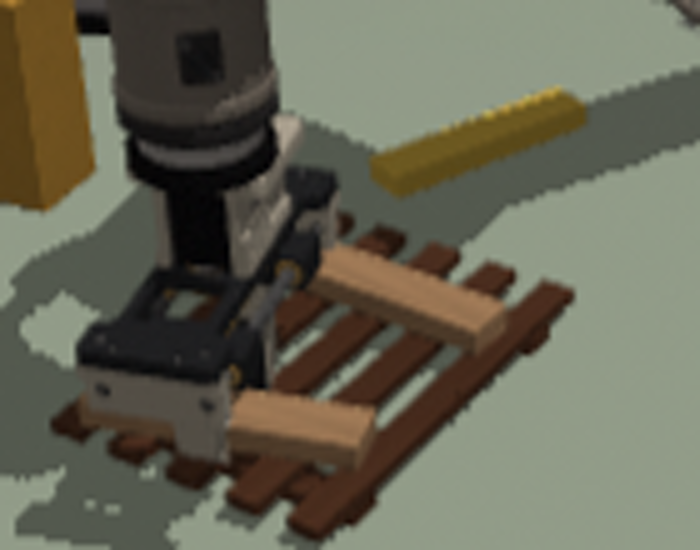

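The fingers straddle the crooked board (about (300,430) in the crop), clear of the slats. Closing now.

```bash
python3 -m inch '[[[0.002,0.003,-0.001,0,0,0,0.06],[0,0,0,0,0,0,0.03],[0,0,0,0,0,0,0.03],[0,0,0,0,0,0,0.03],[0,0,0,0,0,0,0.03],[0,0,0,0,0,0,0.03]]]'; python3 -c "
from h import *
go(618.6,-209.5,24,-18.5)"
```

```text
time: 4.0
tool_pos: [664.6, -221.7, 28.1]
tcp_rot: [3.142, -0.0, 0.004]
contact_force: [-0.7, 0.5, 2.6]
grip_width: 33.8
t 4.0 pos [ 664.6 -221.7   28.1] yaw 0.22 | turn 18.72 shift now [-46.  -12.3   4.1] after turn [-47.5   3.1   4.1]
```

```bash
python3 -m inch '[[[0,0,0,0,0,4.7,0.03],[0,0,0,0,0,4.7,0.03],[0,0,0,0,0,4.7,0.03],[0,0,0,0,0,4.6,0.03],[-0.0095,0.0006,0,0,0,0,0.03],[-0.0095,0.0006,0,0,0,0,0.03],[-0.0095,0.0006,0,0,0,0,0.03],[-0.0095,0.0006,0,0,0,0,0.03],[-0.0095,0.0006,0,0,0,0,0.03],[0,0,0,0,0,0,0.03],[0,0,0,0,0,0,0.03]]]'; python3 -c "
from h import *
go(618.6,-209.5,28,-18.5)
o=bot.get_obs();print(o['grip_width'])
c=shot();crop(c,'c3',270,130,110,110,5);c=shot('scene');crop(c,'s3',180,150,140,110,5)"
```

```text
time: 5.1
tool_pos: [618.5, -209.3, 28.0]
tcp_rot: [-3.142, 0.001, -0.323]
contact_force: [-3.1, 1.4, 4.2]
grip_width: 33.4
t 5.1 pos [ 618.5 -209.3   28. ] yaw -18.48 | turn 0.02 shift now [0.2 0.1 0. ] after turn [0.2 0.1 0. ]
33.424455640324965
```

View pics/s3.png

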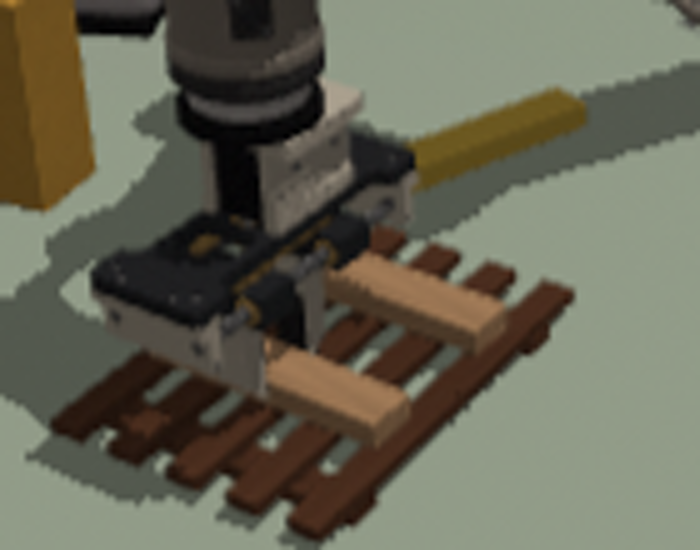

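```bash
python3 -m inch '[[[0,0,0,0,0,0,0.05],[0,0,0,0,0,0,0.05],[0,0,0,0,0,0,0.05],[0,0,-0.02,0,0,0,0.05],[0,0,-0.04,0,0,0,0.05],[0,0,-0.04,0,0,0,0.05],[-0.0168,-0.0436,0,0,0,0,0.06],[-0.0168,-0.0436,0,0,0,0,0.06],[-0.0168,-0.0436,0,0,0,0,0.06],[-0.0168,-0.0436,0,0,0,0,0.06],[-0.0168,-0.0436,0,0,0,0,0.06],[-0.0168,-0.0436,0,0,0,0,0.06]]]'; python3 -c "
from h import *
c=shot();crop(c,'c4',270,130,110,110,5)
boards(c,38,(280,150,80,100))
go(600.0,210.8,28,-18.7)"
```

```text
time: 6.4
tool_pos: [605.9, 72.5, 127.7]
tcp_rot: [-3.141, -0.0, -0.323]
contact_force: [1.4, 0.7, -0.2]
grip_width: 59.8
px [324. 219.] c 512.6 -211.2 long axis deg 71.5 size [90.7 32.9]
px [323. 189.] c 619.5 -207.8 long axis deg 71.3 size [161.   32.5]
t 6.45 pos [604.9  79.8 127.7] yaw -18.24 | turn 0.46 shift now [ -45.7 -122.9   99.7] after turn [ -46.7 -122.5   99.7]
```

```bash
python3 -m inch '[[[-0.0155,-0.041,0,0,0,0.2,0.06],[-0.0155,-0.041,0,0,0,0,0.06],[-0.0155,-0.041,0,0,0,0,0.06],[0,0,0.035,0,0,0,0.06],[0,0,0.035,0,0,0,0.06],[0,0,0.02,0,0,0,0.06],[0,0,0.01,0,0,0,0.06],[0,0,0,0,0,0,0.06],[0,0,0,0,0,0,0.06]]]'; python3 -c "
from h import *
go(600.0,210.8,6,-18.7)"
```

```text
time: 7.35
tool_pos: [602.1, 202.0, 28.7]
tcp_rot: [-3.141, -0.002, -0.326]
contact_force: [0.1, -0.2, -0.1]
grip_width: 59.8
t 7.35 pos [602.1 202.   28.7] yaw -18.7 | turn 0.0 shift now [-4.8 -7.7 22.7] after turn [-4.8 -7.7 22.7]
```

```bash
python3 -m inch '[[[-0.0045,-0.0077,0,0,0,0,0.06],[0,0,0.01,0,0,0,0.06],[0,0,0.008,0,0,0,0.06],[0,0,0.004,0,0,0,0.06],[0,0,0,0,0,0,0.06],[0,0,0,0,0,0,0.03],[0,0,0,0,0,0,0.03],[0,0,0,0,0,0,0.03],[0,0,0,0,0,0,0.03],[0,0,0,0,0,0,0.03]]]'; python3 -c "
from h import *
go(600.0,210.8,6,-18.7)
c=shot();boards(c,38,(280,150,80,100));crop(c,'c5',170,140,200,120,4)"
```

```text
time: 8.35
tool_pos: [599.6, 210.7, 6.0]
tcp_rot: [-3.141, -0.0, -0.326]
contact_force: [-0.2, -0.3, 1.8]
grip_width: 33.5
t 8.35 pos [599.6 210.7   6. ] yaw -18.69 | turn 0.01 shift now [ 0.4 -0.2  0. ] after turn [ 0.4 -0.2  0. ]
px [314. 216.] c 523.6 -178.3 long axis deg 71.5 size [160.3  32.9]
px [323. 189.] c 619.6 -207.7 long axis deg 71.3 size [160.9  32.6]
```

View pics/c5.png

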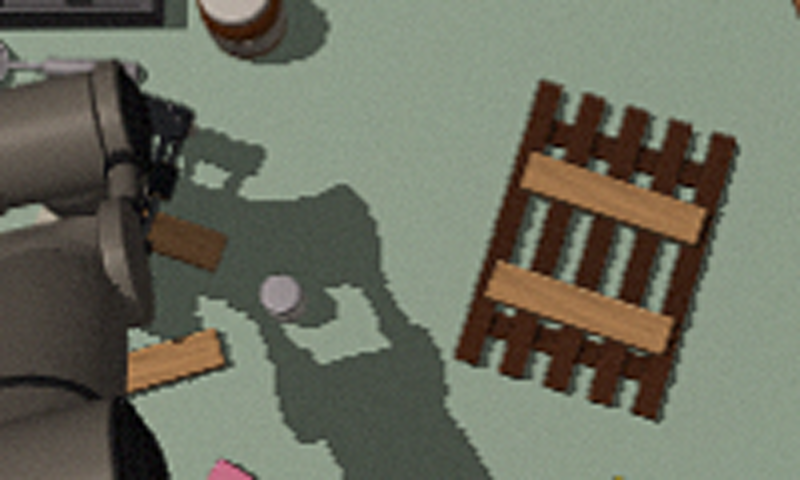

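```bash
python3 -m inch '[[[0,0,-0.02,0,0,0,0.03],[0,0,-0.04,0,0,0,0.03],[0,0,-0.04,0,0,0,0.03],[0,0,-0.04,0,0,0,0.03],[0,0,0,0,0,8.17,0.03],[0,0,0,0,0,8.17,0.03],[0,0,0,0,0,8.17,0.03],[0,0,0,0,0,8.17,0.03],[0,0,0,0,0,8.17,0.03],[0,0,0,0,0,8.17,0.03],[0,0,0,0,0,8.17,0.03],[0,0,0,0,0,8.17,0.03]]]';python3 -m inch '[[[0,0,0,0,0,8.17,0.03],[0,0,0,0,0,8.17,0.03],[0,0,0,0,0,8.1,0.03],[0,0,0,0,0,0,0.03]]]'; python3 -c "
from h import *
go(554.8,-243.2,46,-108.5);go(588.4,-142.8,46,-108.5)"
```

```text
time: 9.6
tool_pos: [599.2, 210.7, 145.5]
tcp_rot: [3.141, 0.0, -1.473]
contact_force: [0.7, -0.3, -1.0]
grip_width: 34.0
time: 10.0
tool_pos: [599.2, 210.7, 145.5]
tcp_rot: [3.141, -0.0, -1.895]
contact_force: [0.0, 0.1, -1.1]
grip_width: 33.6
t 10.0 pos [599.2 210.7 145.5] yaw -108.56 | turn -0.06 shift now [ 444.4 -102.4   99.5] after turn [ 444.5 -101.9   99.5]
t 10.0 pos [599.2 210.7 145.5] yaw -108.56 | turn -0.06 shift now [ 338.6 -102.3   99.5] after turn [ 338.7 -101.9   99.5]
```

```bash
python3 -m inch '[[[0.0444,-0.0102,0,0,0,0,0.03],[0.0444,-0.0102,0,0,0,0,0.03],[0.0444,-0.0102,0,0,0,0,0.03],[0.0444,-0.0102,0,0,0,0,0.03],[0.0444,-0.0102,0,0,0,0,0.03],[0.0444,-0.0102,0,0,0,0,0.03],[0.0444,-0.0102,0,0,0,0,0.03],[0.0444,-0.0102,0,0,0,0,0.03],[0.0444,-0.0102,0,0,0,0,0.03],[0.0444,-0.0102,0,0,0,0,0.03],[0,0,0.02,0,0,0,0.03],[0,0,0.02,0,0,0,0.03]]]';python3 -m inch '[[[0,0,0.02,0,0,0,0.03],[0,0,0.015,0,0,0,0.03],[0,0,0.005,0,0,0,0.03],[0,0,0,0,0,0,0.03],[0,0,0,0,0,0,0.03]]]'; python3 -c "
from h import *
go(554.8,-243.2,44,-108.5)
c=shot('scene');crop(c,'s6',180,150,140,110,5)"
```

```text
time: 11.2
tool_pos: [555.2, -244.8, 105.6]
tcp_rot: [-3.14, -0.0, -1.892]
contact_force: [0.0, 0.2, -1.3]
grip_width: 33.7
time: 11.7
tool_pos: [555.9, -242.9, 66.5]
tcp_rot: [-3.14, -0.0, -1.892]
contact_force: [-0.5, -0.6, -0.2]
grip_width: 34.1
t 11.7 pos [ 555.9 -242.9   66.5] yaw -108.41 | turn 0.09 shift now [ 0.6  0.9 22.5] after turn [ 0.6  0.9 22.5]
```

View pics/s6.png

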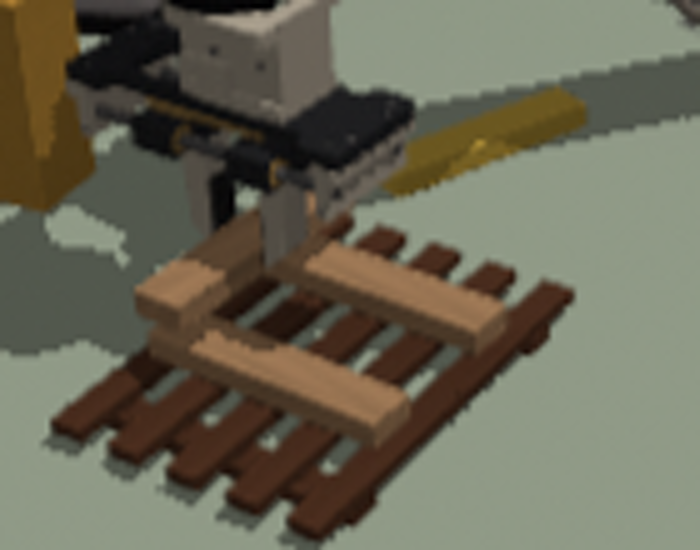

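The board is held level above the right-hand ends of the lower boards (crop (180,290)). Lowering gently.

```bash
python3 -m inch '[[[0.0006,0.0009,0.008,0,0,0,0.03],[0,0,0.007,0,0,0,0.03],[0,0,0.003,0,0,0,0.03],[0,0,0.002,0,0,0,0.03],[0,0,0.001,0,0,0,0.03],[0,0,0.001,0,0,0,0.03],[0,0,0,0,0,0,0.03],[0,0,0,0,0,0,0.03]]]'; python3 -c "
from h import *
go(554.8,-243.2,44,-108.5)"
```

```text
time: 12.55
tool_pos: [554.4, -243.0, 44.0]
tcp_rot: [-3.141, -0.0, -1.893]
contact_force: [-0.4, 1.0, 1.3]
grip_width: 33.4
t 12.55 pos [ 554.4 -243.    44. ] yaw -108.48 | turn 0.02 shift now [ 0.  -0.4 -0. ] after turn [ 0.  -0.4 -0. ]
```

```bash
python3 -m inch '[[[0,0,0.0005,0,0,0,0.03],[0,0,0,0,0,0,0.05],[0,0,0,0,0,0,0.05],[0,0,0,0,0,0,0.05],[0,0,-0.015,0,0,0,0.05],[0,0,-0.04,0,0,0,0.05],[0,0,-0.045,0,0,0,0.05],[0,0,0,0,0,0,0.06]]]'; python3 -c "
from h import *
go(469,210.2,30,16.6)"
```

```text
time: 13.35
tool_pos: [557.5, -244.8, 149.7]
tcp_rot: [-3.13, -0.002, -1.893]
contact_force: [-0.3, -1.3, -0.1]
grip_width: 54.5
t 13.35 pos [ 557.5 -244.8  149.7] yaw -108.48 | turn -125.08 shift now [-403.4  228.2  119.7] after turn [  45.2 -461.3  119.7]
```

```bash
python3 -m inch '[[[-0.0403,0.0228,0,0,0,0,0.06],[-0.0403,0.0228,0,0,0,0,0.06],[-0.0403,0.0228,0,0,0,0,0.06],[-0.0403,0.0228,0,0,0,0,0.06],[-0.0403,0.0228,0,0,0,0,0.06],[-0.0403,0.0228,0,0,0,0,0.06],[-0.0403,0.0228,0,0,0,0,0.06],[-0.0403,0.0228,0,0,0,0,0.06],[-0.0403,0.0228,0,0,0,0,0.06],[-0.0403,0.0228,0,0,0,0,0.06]]]'; python3 -m inch '[[[0,0,0,0,0,-8.34,0.06],[0,0,0,0,0,-8.34,0.06],[0,0,0,0,0,-8.34,0.06],[0,0,0,0,0,-8.34,0.06],[0,0,0,0,0,-8.34,0.06],[0,0,0,0,0,-8.34,0.06],[0,0,0,0,0,-8.34,0.06],[0,0,0,0,0,-8.34,0.06],[0,0,0,0,0,-8.34,0.06],[0,0,0,0,0,-8.34,0.06],[0,0,0,0,0,-8.34,0.06],[0,0,0,0,0,-8.34,0.06]]]';python3 -m inch '[[[0,0,0,0,0,-8.34,0.06],[0,0,0,0,0,-8.34,0.06],[0,0,0,0,0,-8.34,0.06],[0,0,0,0,0,0,0.06]]]'; python3 -c "
from h import *
go(469,210.2,6,16.6)
c=shot();boards(c,56,(280,150,80,100));crop(c,'c7',170,140,200,120,4)"
```

```text
time: 14.35
tool_pos: [465.2, 213.3, 143.0]
tcp_rot: [-3.141, 0.0, -1.894]
contact_force: [0.4, 0.1, -0.3]
grip_width: 59.8
time: 15.55
tool_pos: [465.8, 211.5, 142.9]
tcp_rot: [-3.142, 0.0, -0.141]
contact_force: [-0.5, 0.7, 0.2]
grip_width: 60.3
time: 15.95
tool_pos: [465.8, 211.5, 142.9]
tcp_rot: [-3.142, 0.0, 0.291]
contact_force: [0.3, 0.3, -0.0]
grip_width: 60.1
t 15.95 pos [465.8 211.5 142.9] yaw 16.69 | turn 0.09 shift now [  2.7   2.2 136.9] after turn [  2.7   2.2 136.9]
px [321. 203.] c 570.7 -192.4 long axis deg 163.0 size [158.8 159. ]
```

View pics/c7.png

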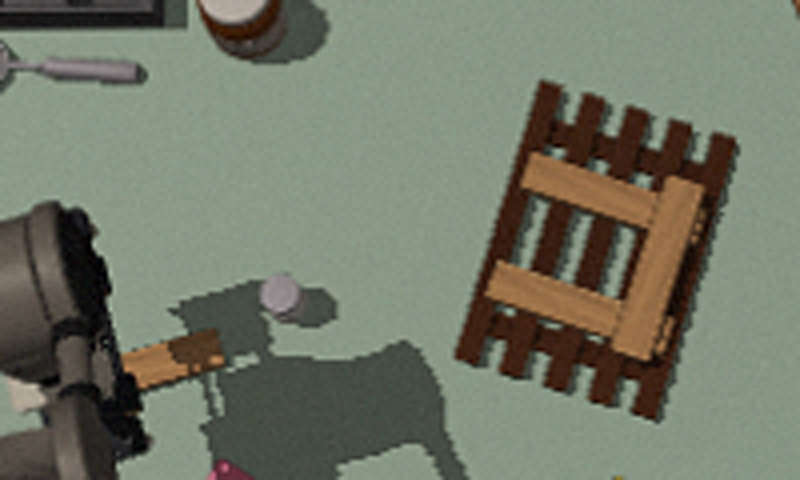

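The first top board lies square across both lower boards at their right ends (660,270 in the crop). Next, grasp loose_2.

```bash
python3 -m inch '[[[0.0027,0.0022,0.02,0,0,0.1,0.06],[0,0,0.04,0,0,0,0.06],[0,0,0.035,0,0,0,0.06],[0,0,0.02,0,0,0,0.06],[0,0,0.01,0,0,0,0.06],[0,0,0.005,0,0,0,0.06],[0,0,0.004,0,0,0,0.06],[0,0,0.003,0,0,0,0.06],[0,0,0,0,0,0,0.06],[0,0,0,0,0,0,0.06]]]'; python3 -m inch '[[[0,0,0,0,0,0,0.03],[0,0,0,0,0,0,0.03],[0,0,0,0,0,0,0.03],[0,0,0,0,0,0,0.03],[0,0,0,0,0,0,0.03]]]';python3 -c "
from h import *
go(469,210.2,6,16.6)"
```

```text
time: 17.0
tool_pos: [469.5, 210.3, 6.8]
tcp_rot: [-3.142, -0.001, 0.288]
contact_force: [0.2, 0.0, -0.1]
grip_width: 60.3
time: 17.5
tool_pos: [469.1, 210.2, 6.3]
tcp_rot: [-3.142, -0.0, 0.288]
contact_force: [-0.3, -0.7, 0.7]
grip_width: 33.7
t 17.5 pos [469.1 210.2   6.3] yaw 16.51 | turn -0.09 shift now [-0.1 -0.   0.3] after turn [-0.1 -0.   0.3]
```

```bash
python3 -m inch '[[[0,0,-0.02,0,0,0,0.03],[0,0,-0.04,0,0,0,0.03],[0,0,-0.04,0,0,0,0.03],[0,0,-0.04,0,0,0,0.03],[0,0,0,0,0,-7.86,0.03],[0,0,0,0,0,-7.86,0.03],[0,0,0,0,0,-7.86,0.03],[0,0,0,0,0,-7.86,0.03],[0,0,0,0,0,-7.86,0.03],[0,0,0,0,0,-7.86,0.03],[0,0,0,0,0,-7.86,0.03],[0,0,0,0,0,0,0.03]]]'; python3 -c "
from h import *
go(588.4,-142.8,46,71.5)"
```

```text
time: 18.7
tool_pos: [468.9, 210.1, 146.0]
tcp_rot: [-3.141, 0.0, 1.25]
contact_force: [0.5, -0.6, -0.9]
grip_width: 33.4
t 18.7 pos [468.9 210.1 146. ] yaw 71.6 | turn 0.1 shift now [-297.2  224.8  100. ] after turn [-296.8  225.3  100. ]
```

```bash
python3 -m inch '[[[-0.0371,0.0281,0,0,0,0.1,0.03],[-0.0371,0.0281,0,0,0,0,0.03],[-0.0371,0.0281,0,0,0,0,0.03],[-0.0371,0.0281,0,0,0,0,0.03],[-0.0371,0.0281,0,0,0,0,0.03],[-0.0371,0.0281,0,0,0,0,0.03],[-0.0371,0.0281,0,0,0,0,0.03],[-0.0371,0.0281,0,0,0,0,0.03],[0,0,0.02,0,0,0,0.03],[0,0,0.02,0,0,0,0.03],[0,0,0.02,0,0,0,0.03],[0,0,0,0,0,0,0.03]]]';python3 -m inch '[[[0,0,0.015,0,0,0,0.03],[0,0,0.005,0,0,0,0.03],[0,0,0,0,0,0,0.03],[0,0,0,0,0,0,0.03]]]'; python3 -c "
from h import *
go(588.4,-142.8,44.3,71.5)"
```

```text
time: 19.9
tool_pos: [585.7, -142.2, 83.1]
tcp_rot: [-3.135, -0.0, 1.243]
contact_force: [0.1, -0.5, -0.0]
grip_width: 33.7
time: 20.3
tool_pos: [588.2, -142.8, 67.1]
tcp_rot: [3.14, -0.0, 1.246]
contact_force: [-0.0, -0.4, -0.2]
grip_width: 33.7
t 20.3 pos [ 588.2 -142.8   67.1] yaw 71.4 | turn -0.1 shift now [ 0.   0.2 22.8] after turn [ 0.   0.2 22.8]
```

```bash
python3 -m inch '[[[0,0,0.008,0,0,0,0.03],[0,0,0.007,0,0,0,0.03],[0,0,0.003,0,0,0,0.03],[0,0,0.002,0,0,0,0.03],[0,0,0.001,0,0,0,0.03],[0,0,0.001,0,0,0,0.03],[0,0,0,0,0,0,0.03],[0,0,0,0,0,0,0.03]]]'; python3 -c "
from h import *
go(588.4,-142.8,44.3,71.5)"
```

```text
time: 21.1
tool_pos: [587.8, -142.8, 44.3]
tcp_rot: [3.141, -0.0, 1.247]
contact_force: [-0.3, 0.4, -0.4]
grip_width: 33.6
t 21.1 pos [ 587.8 -142.8   44.3] yaw 71.43 | turn -0.07 shift now [0.1 0.5 0. ] after turn [0.1 0.5 0. ]
```

```bash
python3 -m inch '[[[0,0,0.0004,0,0,0,0.03],[0,0,0.0003,0,0,0,0.03],[0,0,0,0,0,0,0.03]]]'; python3 -m inch '[[[0,0,0,0,0,0,0.05],[0,0,0,0,0,0,0.05],[0,0,0,0,0,0,0.05],[0,0,-0.015,0,0,0,0.05],[0,0,-0.04,0,0,0,0.05],[0,0,-0.045,0,0,0,0.05],[0.045,0,0,0,0,0,0.05],[0.045,0,0,0,0,0,0.05],[0.045,0,0,0,0,0,0.05],[0.045,0,0,0,0,0,0.05],[0.045,0,0,0,0,0,0.05],[0,0,0,0,0,0,0.05]]]';python3 -m inch '[[[0.045,-0.01,0,0,0,0,0.05],[0.045,-0.01,0,0,0,0,0.05],[0.03,-0.01,0,0,0,0,0.05],[0,0,0,0,0,0,0.05],[0,0,0,0,0,0,0.05]]]'; python3 - <<'E'
from h import *
c=shot();s=shot('scene')
f=lambda c,x,y,w,h,k:cv2.resize(c["pixels"][y:y+h,x:x+w],None,fx=k,fy=k,interpolation=cv2.INTER_CUBIC)
cv2.imwrite("pics/f.png",np.hstack([f(c,280,155,80,95,5),f(s,185,180,80,95,5)]))
b=c["pixels"];cv2.imwrite("pics/topf.png",b)
E
```

```text
time: 21.4
tool_pos: [587.9, -142.7, 44.3]
tcp_rot: [3.141, 0.0, 1.247]
contact_force: [-1.5, 1.0, 5.5]
grip_width: 33.8
time: 22.6
tool_pos: [660.1, 76.3, 143.0]
tcp_rot: [3.142, -0.002, 1.252]
contact_force: [-0.5, 0.4, -0.7]
grip_width: 49.8
time: 23.1
tool_pos: [668.9, 193.7, 143.1]
tcp_rot: [-3.141, 0.001, 1.248]
contact_force: [-0.0, -0.3, -0.5]
grip_width: 49.8
```

View pics/f.png

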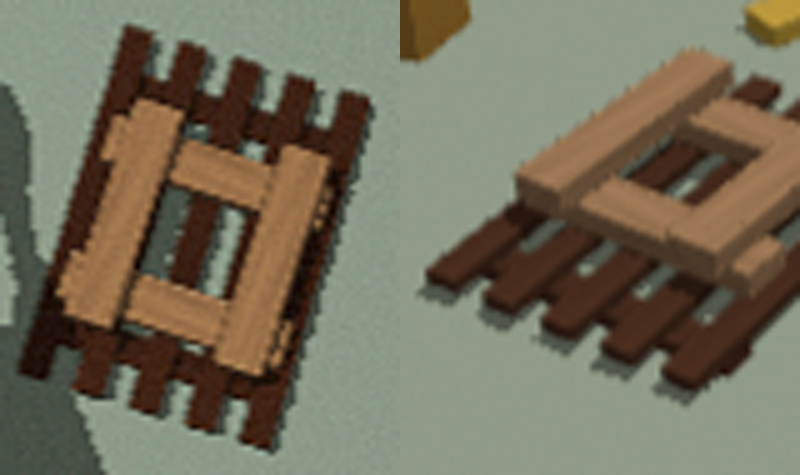

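View pics/topf.png

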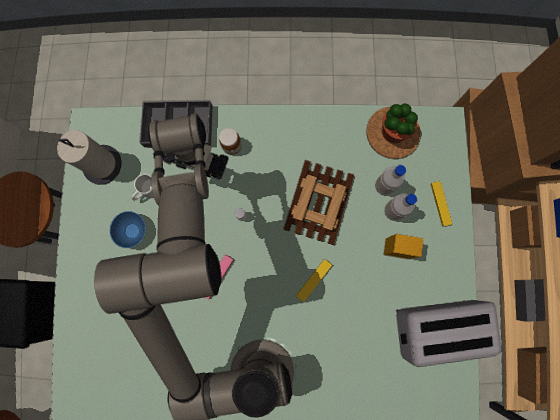

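The stack is complete and square, nothing else has moved, and the arm is clear. Handing in.

```bash
python3 -c "
from plant import bot
print(bot.get_obs()['time'],bot.close_job())"
```

```text
the job is handed in; nothing more can be done
23.2 None
```

The boards are stacked on the trivet as asked, and I handed the job in at 23.2 s of the 61 s allowed.

- **Crooked board:** I gripped it and slid it flat on the trivet, turning it 18.7° and moving it about 47 mm. Before stacking, the top camera showed it parallel to the straight board within 0.2°. The centre lines were 100.3 mm apart, with a lengthwise offset of about 2 mm. The straight board measured the same as before, within 0.5 mm.
- **Loose boards:** I lowered each one to light contact, 5.5 N at most, before releasing it. They lie across both lower boards, about 53 mm either side of the middle.
- **Final pictures:** both top boards lie flat and square, and the other objects and look-alikes look to be where they were. The arm stands clear of everything. I checked the top boards' squareness by eye and from the tool angle (within 0.1° at placing), and did not measure it again from the images after release.

One reading looked wrong: just after fast descents the tool height briefly read about 5 mm low. I slowed the later descents and let the arm settle before gripping or releasing.

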